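# Sort used brake pads by the feel of their lining

### The arm

A 6-joint arm with a two-finger parallel gripper is mounted at the origin on the work surface. World frame = base frame: x ahead of the robot, y to its left, z up, the work surface at z = 0. Lengths are in m, angles in rad, forces in N, time in s.
With the tool pointing down it reaches from about 0.275 to 0.725 m from the base axis. Payload 15.9 kg.
Tool frame: the origin (TCP) lies at the very end of the fingers, on their centre line; the grasp point (between the pads) lies 19 mm behind it (manip.grip_depth is the distance from the TCP to the grasp point, in m); z points along the fingers, y is the direction in which the jaws open and shut (so a half turn about z gives the same grasp; the last joint's range is limited). The gripper opens to 85 mm and grips with 20 to 120 N. Pads are 22 mm wide; open, the fingers measure 114 mm over their backs; the gripper's body (76 mm by 85 mm) begins 54 mm behind the grasp point. The pads swing forward as they close: fully open they stand 13 mm farther back than shut.
Start: joints at [1.109, 0.213, -0.034, 1.323, 0, 1.571], TCP at [0.223, 0.448, 0.231] pointing down, gripper open.
Joint ranges: [-2.98, 2.98], [-0.74, 1.72], [-1.14, 1.35], [-2.1, 2.04], [-1.57, 1.44], [-3.14, 3.14]. Speed limits (rad/s): [1.89, 1.89, 2.39, 2.57, 3.14, 3.14].

### API

Orientations are given as a unit quaternion [w, x, y, z].
In Python, from workcell import manip, fingers, eyes, readout gives the robot as it stands. The module is installed in compiled form; this text tells all that it offers. Calls block until the motion is done:
- manip.goto(position, orientation): joint-space move of the TCP to a pose.
- manip.movel(position, vel=0.15, rotation=None, force_limit=None): straight line of the TCP; rotation=None keeps the orientation; vel is the mean speed in m/s. With force_limit (N) it stops when the force on the tool has changed by that much, and returns True; else False.
- manip.goto_joints(angles): joint-space move.
- fingers.move_gripper(opening, effort=None): finger opening in m; effort is the grip in N (None keeps the last); returns when the fingers have stopped.
- manip.pause(seconds).
- manip.ik(position, orientation): joint angles nearest the present ones, or None.
- eyes.snapshot(name): name is "side" or "top" or "wrist"; returns (picture, depth): 420x560x3 uint8, blue, green, red; 420x560 float32, m along the optical axis (not along the pixel's ray), 0 where there is no reading.
- eyes.camera_info(name): a dict with "fx", "fy", "cx", "cy" (pixels), "dist_coeffs" ([k1, k2, p1, p2, k3] as OpenCV has them; the pictures are not rectified), "position" and "rotation" of the camera in the world; the wrist camera has in their place "T_tool_cam" (4x4, takes a point from camera to tool coordinates, whose origin is the TCP and whose axes are the flange's). Camera axes: x right, y up, looking along -z (the intrinsics and any distortion apply to the point x, -y, -z); pixel columns grow to the right and rows downward; lengths in m; the calibration is good to about 2 mm. A picture is of the moment at which its call begins: read the wrist's pose just before it. camera_info takes no time and is no camera call.
A pose or a line that the arm cannot do raises manip.IKError and nothing moves.
- manip.sign_off(): hands the job in, once; it reports no verdict.
Readings, each from a call of its own:
- readout.read_time_s(): time.
- readout.read_qpos(): joint angles.
- readout.read_joint_velocities(): joint speeds.
- readout.read_effort(): joint torques, N m.
- readout.read_eef_pos(): TCP position.
- readout.read_eef_rot(): TCP orientation.
- readout.read_contact_force(): force on the tool from outside, world axes, zero at the start.
- readout.read_ft_torque(): the same for the moment, N m.
- readout.read_finger_gap(): finger opening in m.
Only numpy, scipy, OpenCV 4.12 (cv2) and the standard library are available. Lean on these libraries where they do the work, as an engineer would, in place of code of your own. Each camera call takes 0.05 s, during which the arm holds its last target.

### The job

Two brake pads of identical look lie lining-down in the two yellow outlines on the bench; one lining is still rough, the other is glazed smooth, and only the drag over the bench tells. Drag each pad, flat on the bench, a hand's width away from its outline (do not slide it back) and feel how hard it slides; then set the rough, hard-sliding pad down in the blue tray and the glazed, easy-sliding pad in the grey tray, each lying flat with its lining still down and let go there without being dropped from a height.

Things in the scene. Friction and masses are not known exactly. Their poses are not given: they have to be found in the camera images.
- mark_left (a point): Centre, 8 mm above the bench, of the left (+y side) of two yellow taped outlines, flat on the bench; axes as the pad in it. A loose brake pad lies there within 5 mm and 3 degrees: dark steel plate 52 mm wide (along x), 116 mm long (y) plus a 9 mm ear at each end, 6 mm thick, over a black lining 50 x 106 x 10 mm facing down; 16 mm high in all, 0.54 to 0.66 kg.
- mark_right (a point): The same for the right outline, 160 mm from the left one along their y; the pad in it looks the same. One pad is rough, one glazed, either may lie left. The outlines do not follow the pads. Sliding a pad under its own weight alone takes 3.8 to 5.7 N if rough, 0.5 to 0.9 N if glazed (more if pressed down, less if lifted).
- tray_blue: Blue plastic parts tray for rough (still good) pads, fixed to the bench: 152 mm (its x) by 192 mm (its y) outside, 35 mm high, open on top, walls and floor 6 mm thick, so 140 x 180 mm inside with the inner floor 6 mm above the bench. Origin: centre of its underside, on the bench top (z = 0).
- tray_grey: Grey plastic parts tray for glazed (worn-out) pads, fixed to the bench: 152 mm (its x) by 192 mm (its y) outside, 35 mm high, open on top, walls and floor 6 mm thick, so 140 x 180 mm inside with the inner floor 6 mm above the bench. Origin: centre of its underside, on the bench top (z = 0).

How it is judged:
By the outcome, as a careful person would: the job done as asked, in the order asked, and still so for the second after the job is handed in, with the robot touching nothing.
It also fails if it takes over 69 s, if anything falls off the work surface, if the arm or the gripper's body presses on something with over 40 N, if the wrist force passes 120 N, or if a joint passes its speed limit or range.

## Working session

There is one attempt and no reset: what is moved stays moved. The work goes in short steps, each a Python script; the robot and the scene stay as the last script left them, time stands still between calls to the robot, and variables do not carry over. Pictures are saved under pics/ and viewed, and the job is handed in when it is done.

```bash
mkdir -p pics; ls
python3 - <<'E'
from workcell import manip, fingers, eyes, readout
import cv2
print(readout.read_time_s(), readout.read_eef_pos(), readout.read_eef_rot(), manip.grip_depth)
for n in ["top","side"]:
    p,d=eyes.snapshot(n); cv2.imwrite(f"pics/{n}0.png",p)
    import numpy as np; np.save(f"{n}0.npy",d)
    print(n,eyes.camera_info(n))
print(eyes.camera_info("wrist"))
E
```

```text
pics
0.0 [0.22261538 0.44730328 0.23079747] [-1.21394717e-04  2.28867239e-01  9.73457469e-01 -5.73277332e-04] 0.0187
top {'fx': 438.6440333177089, 'fy': 438.6440333177089, 'cx': 280.7071902200686, 'cy': 213.08402619420957, 'dist_coeffs': array([-0.14516259,  0.        ,  0.        ,  0.        ,  0.        ]), 'position': array([ 0.31327048, -0.00401797,  1.09709279]), 'rotation': array([-0.70259137, -0.06436572,  0.07234717,  0.70497398])}
side {'fx': 520.958527657649, 'fy': 520.958527657649, 'cx': 275.94341737192946, 'cy': 212.09393824784516, 'dist_coeffs': array([-0.1621049,  0.       ,  0.       ,  0.       ,  0.       ]), 'position': array([ 0.18466944, -0.87322627,  0.57453409]), 'rotation': array([ 0.84071801,  0.50373055, -0.09529014, -0.17426574])}
{'fx': 320.02886405021485, 'fy': 320.02886405021485, 'cx': 280.1020329545279, 'cy': 206.30455324905964, 'dist_coeffs': array([-0.01113156,  0.        ,  0.        ,  0.        ,  0.        ]), 'T_tool_cam': array([[-1.00884199e-03,  9.63646786e-01,  2.67177570e-01,
         6.74621469e-02],
       [ 9.99999221e-01,  1.16853777e-03, -4.38721196e-04,
         5.21076309e-05],
       [-7.34979351e-04,  2.67176919e-01, -9.63647214e-01,
        -1.43076426e-01],
       [ 0.00000000e+00,  0.00000000e+00,  0.00000000e+00,
         1.00000000e+00]])}
```

View pics/top0.png

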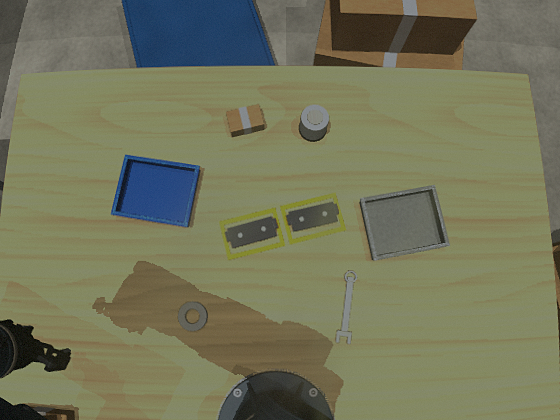

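View pics/side0.png

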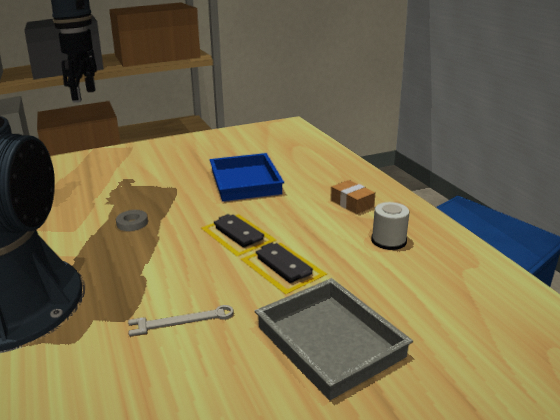

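The top view has +x up and +y left. The left pad is at about (251,232), the right pad at (314,215), the blue tray at (156,190) and the grey tray at (404,222). Next I'll measure them.

```bash
cat > h.py <<'E'
import numpy as np, cv2
from scipy.spatial.transform import Rotation as R
from workcell import manip, fingers, eyes, readout
def q2R(q): return R.from_quat([q[1],q[2],q[3],q[0]])
def cam_pose(n):
    ci=eyes.camera_info(n)
    if n!="wrist": return ci,np.array(ci['position']),q2R(ci['rotation']).as_matrix()
    T=ci['T_tool_cam']; Rt=q2R(readout.read_eef_rot()).as_matrix(); p=np.array(readout.read_eef_pos())
    return ci,p+Rt@T[:3,3],Rt@T[:3,:3]
def rays(ci,Rm,px):
    K=np.array([[ci['fx'],0,ci['cx']],[0,ci['fy'],ci['cy']],[0,0,1]])
    u=cv2.undistortPoints(np.array(px,float).reshape(-1,1,2),K,np.array(ci['dist_coeffs'])).reshape(-1,2)
    return np.c_[u[:,0],-u[:,1],-np.ones(len(u))]@Rm.T
def toplane(ci,pos,Rm,px,z):
    d=rays(ci,Rm,px); return (pos+d*((z-pos[2])/d[:,2])[:,None])[:,:2]
def rect(pts):
    (c,s,a)=cv2.minAreaRect((pts*1000).astype(np.float32)); 
    if s[0]>s[1]: s=s[::-1]; a=a-90   # a: direction of short side
    a=(a+90)%180-90
    return np.round(np.array(c)/1000,4),np.round(s,1),round(a,2)
E
python3 - <<'E'
from h import *
ci,pos,Rm=cam_pose("top")
im=cv2.imread("pics/top0.png"); hsv=cv2.cvtColor(im,cv2.COLOR_BGR2HSV)
def comps(m,amin,z,name,box=None):
    n,l,st,ce=cv2.connectedComponentsWithStats(m.astype(np.uint8))
    for i in range(1,n):
        if st[i,4]<amin: continue
        x,y,w,h=st[i,:4]
        if box and not(box[0]<ce[i][0]<box[1] and box[2]<ce[i][1]<box[3]): continue
        ys,xs=np.where(l==i)
        print(name,st[i],ce[i].round(1),rect(toplane(ci,pos,Rm,np.c_[xs,ys],z)))
H,S,V=[hsv[...,i].astype(int) for i in range(3)]
for p in [(231,213),(251,232),(240,232),(265,245),(156,190),(156,158),(404,222),(400,190),(420,150)]: print(p,hsv[p[1],p[0]])
comps((H>22)&(H<35)&(S>150)&(V>110),80,0,"yellow",(200,370,180,280))
comps(V<90,200,0.016,"dark",(200,370,180,280))
comps((H>105)&(H<130)&(S>150),300,0.035,"blue",(90,220,140,240))
comps((S<50)&(V>40),500,0.035,"grey",(350,460,170,280))
E
```

```text
(231, 213) [ 32  76 135]
(251, 232) [38 28 74]
(240, 232) [ 54  13 101]
(265, 245) [ 33  86 134]
(156, 190) [108 188 126]
(156, 158) [ 38  60 132]
(404, 222) [ 38  19 106]
(400, 190) [ 33  72 135]
(420, 150) [ 36  59 138]
yellow [281 196  44  48 363] [297.6 218.6] (array([ 0.5125, -0.0835]), array([ 99.9, 116.6]), 13.88)
yellow [222 208  63  52 536] [255.8 234.9] (array([0.4772, 0.0564]), array([100. , 145.6]), 14.13)
dark [286 202  53  29 906] [312.  216.4] (array([ 0.5169, -0.097 ]), array([ 51.5, 131.5]), 12.89)
dark [225 217  53  31 956] [251.8 231.8] (array([0.4776, 0.0555]), array([ 51.5, 130.6]), 15.66)
blue [ 113  155   86   70 3834] [157.1 190.4] (array([0.5828, 0.2994]), array([157.8, 198.2]), -9.34)
grey [ 360  185   90   76 4758] [402.8 222.6] (array([ 0.4995, -0.3247]), array([160.5, 202.8]), 9.98)
```

Run:
```python
from h import *
ci,pos,Rm=cam_pose("top")
for n,px,z in [("can top",[(314,114),(300,114),(329,114),(314,104),(314,128)],.08),("can base",[(313,140),(300,131)],0),("box",[(226,111),(262,104),(266,128),(231,136)],0.03),("wrench",[(350,271),(345,272),(356,272),(344,340)],0.005),("washer",[(193,316),(178,316),(193,300)],.015)]:
    print(n,toplane(ci,pos,Rm,px,z).round(3).tolist())
d=np.load("top0.npy"); print(d[114,314],d[120,245],d[316,183], pos[2])
im=cv2.imread("pics/top0.png"); cv2.imwrite("pics/crop.png",cv2.resize(im[90:350,160:460],None,fx=2.6,fy=2.3,interpolation=cv2.INTER_CUBIC))
```

```text
can top [[0.765, -0.1], [0.764, -0.065], [0.765, -0.138], [0.792, -0.101], [0.727, -0.099]]
can base [[0.726, -0.103], [0.751, -0.069]]
box [[0.796, 0.126], [0.815, 0.031], [0.747, 0.021], [0.726, 0.111]]
wrench [[0.38, -0.189], [0.378, -0.176], [0.377, -0.204], [0.211, -0.17]]
washer [[0.271, 0.198], [0.271, 0.235], [0.31, 0.198]]
1.0922911 1.1240779 1.0489373 1.0970927869279656
```

View pics/crop.png

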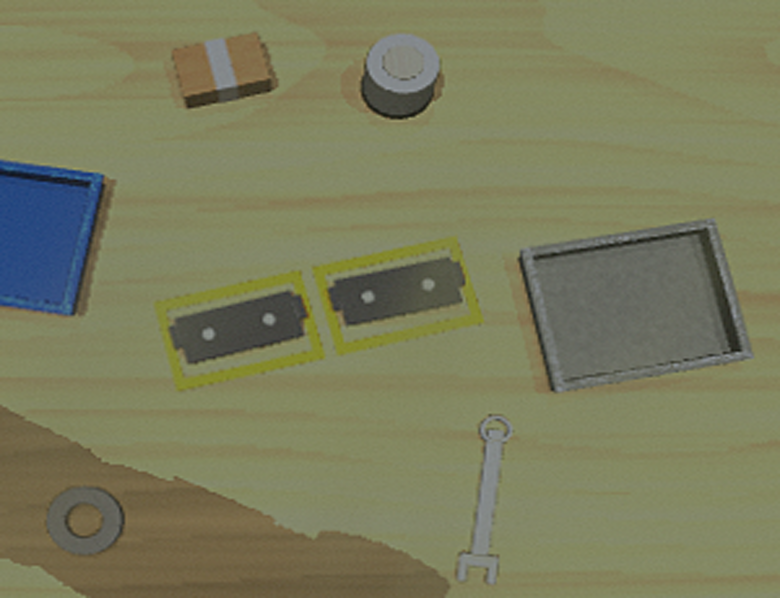

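```bash
cat >> h.py <<'E'
def quat(yaw,flip=False):
    a=np.radians(yaw)+(np.pi if flip else 0)
    y=np.array([np.cos(a),np.sin(a),0]); z=np.array([0,0,-1.]); x=np.cross(y,z)
    q=R.from_matrix(np.c_[x,y,z]).as_quat(); return [q[3],q[0],q[1],q[2]]
def st(tag=""):
    print(tag,"t",round(readout.read_time_s(),2),"p",np.round(readout.read_eef_pos(),4).tolist(),"F",np.round(readout.read_contact_force(),2).tolist(),"gap",round(readout.read_finger_gap(),4),flush=True)
E
python3 - <<'E'
from h import *
for n,p,y in [("L",(.4776,.0555),15),("Lend",(.62,.09),15),("R",(.5169,-.097),13.5),("Rend",(.657,-.062),13.5),("blue",(.5828,.2994),-9.34),("grey",(.4995,-.3247),9.98)]:
    for f in (0,1):
        for z in (.002,.12):
            q=manip.ik([*p,z],quat(y,f)); print(n,f,z,None if q is None else np.round(q,2))
E
```

```text
L 0 0.002 [ 0.12  0.35 -0.48  0.75  0.    1.42]
L 0 0.12 [ 0.12  0.22 -0.31  1.04  0.    1.42]
L 1 0.002 [ 0.12  0.35 -0.48  0.75  0.   -1.72]
L 1 0.12 [ 0.12  0.22 -0.31  1.04  0.   -1.72]
Lend 0 0.002 [ 0.14  0.6  -0.06  0.91  0.    1.45]
Lend 0 0.12 [0.14 0.51 0.11 1.17 0.   1.45]
Lend 1 0.002 [ 0.14  0.6  -0.06  0.91  0.   -1.69]
Lend 1 0.12 [ 0.14  0.51  0.11  1.17  0.   -1.69]
R 0 0.002 [-0.19  0.42 -0.36  0.79  0.    1.15]
R 0 0.12 [-0.19  0.31 -0.19  1.07  0.    1.15]
R 1 0.002 [-0.19  0.42 -0.36  0.79  0.   -1.99]
R 1 0.12 [-0.19  0.31 -0.19  1.07  0.   -1.99]
Rend 0 0.002 [-0.09  0.66  0.06  0.96  0.    1.24]
Rend 0 0.12 [-0.09  0.58  0.23  1.22  0.    1.24]
Rend 1 0.002 [-0.09  0.66  0.06  0.96  0.   -1.9 ]
Rend 1 0.12 [-0.09  0.58  0.23  1.22  0.   -1.9 ]
blue 0 0.002 [0.47 0.65 0.04 0.96 0.   2.21]
blue 0 0.12 [0.47 0.57 0.21 1.21 0.   2.21]
blue 1 0.002 [ 0.47  0.65  0.04  0.96  0.   -0.93]
blue 1 0.12 [ 0.47  0.57  0.21  1.21  0.   -0.93]
grey 0 0.002 [-0.58  0.55 -0.15  0.87  0.    0.82]
grey 0 0.12 [-0.58  0.45  0.01  1.14  0.    0.82]
grey 1 0.002 [-0.58  0.55 -0.15  0.87  0.   -2.32]
grey 1 0.12 [-0.58  0.45  0.01  1.14  0.   -2.32]
```

All poses are feasible with flip=0. I'll start with a hover over the left pad and a wrist picture to check centring.

Run:
```python
from h import *
fingers.move_gripper(0.070,40)
manip.goto([.4776,.0555,.13],quat(15)); st("hover")
ci,pos,Rm=cam_pose("wrist"); np.savez("w1.npz",pos=pos,Rm=Rm)
p,d=eyes.snapshot("wrist"); cv2.imwrite("pics/w1.png",p)
```

```text
hover t 2.15 p [0.4777, 0.0563, 0.1302] F [0.07, -0.06, -0.74] gap 0.0701
```

View pics/w1.png

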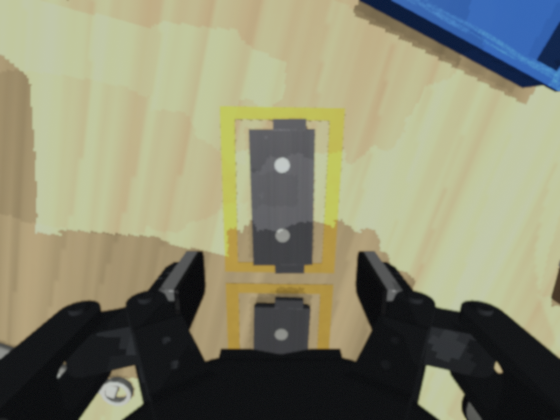

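The wrist view shows the left pad's plate at about (250..314, 130..264) inside its outline, with the right pad's top end at (281,310). I'll compute the pose from its mask and cross-check it against the outline.

Run:
```python
from h import *
ci=eyes.camera_info("wrist"); z=np.load("w1.npz"); pos,Rm=z['pos'],z['Rm']
im=cv2.imread("pics/w1.png"); hsv=cv2.cvtColor(im,cv2.COLOR_BGR2HSV).astype(int)
m=((hsv[...,1]<90)&(hsv[...,2]<110)).astype(np.uint8); m[:105]=0;m[276:]=0;m[:,:235]=0;m[:,330:]=0
m=cv2.morphologyEx(m,cv2.MORPH_OPEN,np.ones((3,3)))
n,l,s,c=cv2.connectedComponentsWithStats(m); i=1+np.argmax(s[1:,4]); print(s[i],c[i])
ys,xs=np.where(l==i); P=toplane(ci,pos,Rm,np.c_[xs,ys],.016); print("pad",rect(P))
y=((hsv[...,0]>20)&(hsv[...,0]<35)&(hsv[...,1]>170)).astype(np.uint8); y[280:]=0
n,l,s,c=cv2.connectedComponentsWithStats(y); i=1+np.argmax(s[1:,4]); print(s[i])
ys,xs=np.where(l==i); print("outline",rect(toplane(ci,pos,Rm,np.c_[xs,ys],0)))
```

```text
[ 250  120   64  153 8224] [282.30082685 195.91913911]
pad (array([0.479 , 0.0576]), array([ 51.4, 130.2]), 15.74)Traceback (most recent call last):
  File "<stdin>", line 9, in <module>
    return _wrapfunc(a, 'argmax', axis=axis, out=out, **kwds)
    return bound(*args, **kwds)
ValueError: attempt to get argmax of an empty sequence
```

Both cameras agree within 2 mm, at (.4785,.057) and 15.6°. Now I'll descend around the left pad and push it along +x′.

```bash
cat >> h.py <<'E'
def drag(c,yaw,dist,n=8):
    c=np.array(c); u=np.array([np.cos(np.radians(yaw)),np.sin(np.radians(yaw))])
    q=quat(yaw)
    manip.movel([*c,.03],vel=.12,rotation=q)
    hit=manip.movel([*c,.002],vel=.05,force_limit=8); st(f"down hit={hit}")
    if hit: return
    f0=np.array(readout.read_contact_force())
    out=[]
    clr=(readout.read_finger_gap()-.052)/2
    L=dist+clr
    for k in range(1,n+1):
        manip.movel([*(c+u*L*k/n),.002],vel=.06)
        f=np.array(readout.read_contact_force())-f0
        out.append(round(-f[:2]@u,2)); print(k,"drag",out[-1],"Fz",round(f[2],2),"lat",round(f[0]*-u[1]+f[1]*u[0],2),flush=True)
    st("end")
E
python3 - <<'E'
from h import *
drag((.4785,.0568),15.6,.145)
p,d=eyes.snapshot("side"); cv2.imwrite("pics/s1.png",p)
E
```

```text
down hit=False t 3.89 p [0.4785, 0.0568, 0.002] F [0.13, -0.77, -1.04] gap 0.0697
1 drag 0.47 Fz 0.28 lat 0.49
2 drag 0.39 Fz 1.88 lat 1.56
3 drag 0.28 Fz 0.01 lat 1.1
4 drag 0.2 Fz 0.56 lat 0.93
5 drag 1.29 Fz 0.81 lat 0.66
6 drag 0.12 Fz -0.11 lat -0.02
7 drag 0.45 Fz 0.58 lat 1.58
8 drag -0.03 Fz 0.51 lat 0.62
end t 7.62 p [0.6265, 0.0982, 0.0019] F [-0.01, -0.16, -0.53] gap 0.0703
```

View pics/s1.png

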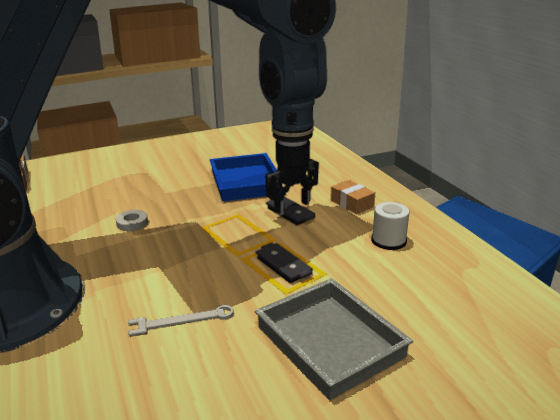

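The side view shows the left pad moved clear of its outline and flat, at about (296,212). The right pad is still in its outline at (284,261). The left drag averaged about 0.4 N with noise of about 0.6 N, but it was read at stops. For the right pad I'll also use a force-limited line, so the force is sensed in motion.

Run:
```python
from h import *
x,y,_=readout.read_eef_pos()
# a last in-motion check on the left pad, a few mm further the same way
u=np.array([np.cos(np.radians(15.6)),np.sin(np.radians(15.6))])
c=np.array([x,y])
print("limit 2.5 tripped L:",manip.movel([*(c+u*.012),.002],vel=.03,force_limit=2.5)); st()
c=np.array(readout.read_eef_pos())[:2]
manip.movel([*(c-u*.006),.002],vel=.06)   # un-press, inside the 18 mm clearance
manip.movel([*(c-u*.006),.12],vel=.2)
manip.goto([.5175,-.0975,.12],quat(13.5))
ci,pos,Rm=cam_pose("wrist"); 
p,d=eyes.snapshot("wrist"); cv2.imwrite("pics/w2.png",p)
st("hoverR")
hsv=cv2.cvtColor(p,cv2.COLOR_BGR2HSV).astype(int)
m=((hsv[...,1]<90)&(hsv[...,2]<110)).astype(np.uint8); m[:100]=0;m[285:]=0;m[:,:225]=0;m[:,340:]=0
m=cv2.morphologyEx(m,cv2.MORPH_OPEN,np.ones((3,3)))
n,l,s,cc=cv2.connectedComponentsWithStats(m); i=1+np.argmax(s[1:,4]); print(s[i],cc[i])
ys,xs=np.where(l==i); print("pad",rect(toplane(ci,pos,Rm,np.c_[xs,ys],.016)))
```

```text
limit 2.5 tripped L: False
 t 8.22 p [0.6381, 0.1014, 0.0019] F [0.31, -0.41, -0.05] gap 0.0704
hoverR t 10.17 p [0.5183, -0.0966, 0.1198] F [-0.01, -0.12, 0.63] gap 0.07
[ 249  121   66  158 8454] [280.63886917 200.42867282]
pad (array([ 0.5182, -0.0963]), array([ 51.3, 129.5]), 13.48)
```

View pics/w2.png

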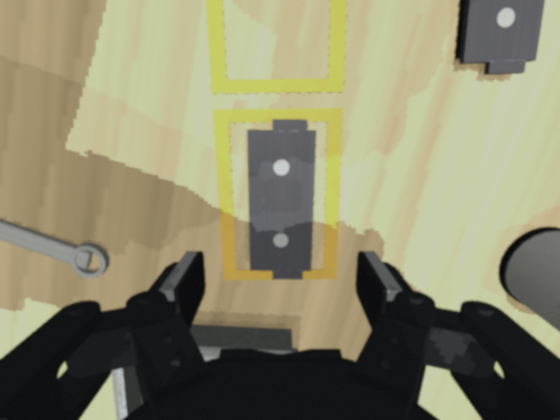

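In the wrist view the right pad is centred at about (281,200), the left pad's end is visible at (505,65), well out of its outline, and the can is to the right at (545,280). Now I'll drag the right pad.

Run:
```python
from h import *
drag((.5182,-.0965),13.5,.14)
c=np.array(readout.read_eef_pos())[:2]; u=np.array([np.cos(np.radians(13.5)),np.sin(np.radians(13.5))])
print("limit 2.5 tripped R:",manip.movel([*(c+u*.006),.002],vel=.03,force_limit=2.5)); st()
```

```text
down hit=False t 11.78 p [0.5182, -0.0965, 0.002] F [-0.05, -1.03, -0.33] gap 0.0703
1 drag -0.68 Fz -0.79 lat 0.46
2 drag 0.63 Fz -0.36 lat 1.77
3 drag 0.34 Fz 0.8 lat 0.31
4 drag -0.97 Fz 1.03 lat 1.41
5 drag -0.18 Fz 0.34 lat 1.56
6 drag -1.3 Fz 0.52 lat 1.4
7 drag -0.9 Fz 0.99 lat 1.0
8 drag 0.39 Fz -0.49 lat 1.1
end t 15.44 p [0.6633, -0.0616, 0.002] F [-0.69, -0.06, -0.82] gap 0.07
limit 2.5 tripped R: True
 t 15.65 p [0.6654, -0.061, 0.0015] F [-0.58, -0.19, 0.07] gap 0.07
```

The readings at a stop relax into noise, so the discriminating test is the force limit in motion: R tripped at 2.5 N and L did not. I'll firm it up with a few more short forward pushes, plus a control with no contact.

Run:
```python
from h import *
def push(u,d,lim,tag):
    c=np.array(readout.read_eef_pos())[:2]
    r=manip.movel([*(c+u*d),.002],vel=.03,force_limit=lim)
    c2=np.array(readout.read_eef_pos())[:2]; print(tag,lim,r,"moved mm",round((c2-c)@u*1000,1),flush=True)
U=lambda a:np.array([np.cos(np.radians(a)),np.sin(np.radians(a))])
u=U(13.5)
push(u,.006,2.0,"R");push(u,.006,3.0,"R");push(u,.005,3.0,"R");
c=np.array(readout.read_eef_pos())[:2]
manip.movel([*(c-u*.009),.002],vel=.06)
push(u,.006,2.0,"R free")
st()
manip.movel([*np.array(readout.read_eef_pos())[:2],.12],vel=.25)
p,d=eyes.snapshot("top"); cv2.imwrite("pics/top1.png",p)
```

```text
R 2.0 True moved mm 1.6
R 3.0 True moved mm 1.8
R 3.0 True moved mm 1.9
R free 2.0 False moved mm 6.3
 t 16.9 p [0.6673, -0.0598, 0.0018] F [0.94, 0.85, 1.0] gap 0.0697
```

View pics/top1.png

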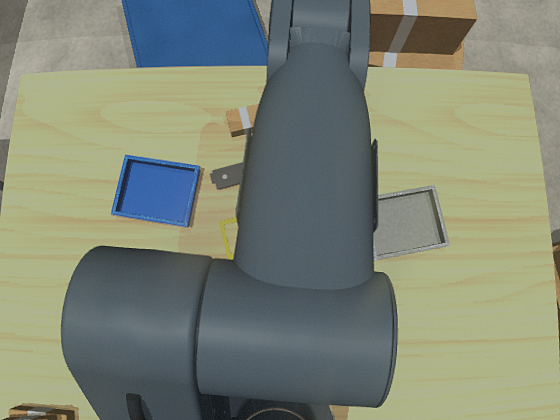

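The top view is mostly blocked by the arm. R tripped 3 N on every push and the free-air control did not trip at 2 N, so R looks rough. Next I'll get R's pose from the wrist camera and grip it.

```bash
cat >> h.py <<'E'
def findpad(name):
    ci,pos,Rm=cam_pose("wrist"); p,d=eyes.snapshot("wrist"); cv2.imwrite(f"pics/{name}.png",p)
    hsv=cv2.cvtColor(p,cv2.COLOR_BGR2HSV).astype(int)
    m=((hsv[...,1]<90)&(hsv[...,2]<110)).astype(np.uint8); m[:70]=0;m[290:]=0;m[:,:200]=0;m[:,365:]=0
    m=cv2.morphologyEx(m,cv2.MORPH_OPEN,np.ones((3,3)))
    n,l,s,cc=cv2.connectedComponentsWithStats(m); i=1+np.argmax(s[1:,4])
    ys,xs=np.where(l==i); r=rect(toplane(ci,pos,Rm,np.c_[xs,ys],.016)); print(s[i],r,flush=True); return r
E
python3 - <<'E'
from h import *
u=np.array([np.cos(np.radians(13.5)),np.sin(np.radians(13.5))])
c=np.array(readout.read_eef_pos()); c[:2]-=u*.007
manip.movel(c,vel=.1)
findpad("w3"); st()
E
```

```text
[ 253  123   66  158 7926] (array([ 0.6624, -0.0611]), array([ 50.9, 129.1]), 13.69)
 t 17.88 p [0.6597, -0.0614, 0.1186] F [0.74, 0.06, 0.27] gap 0.0701
```

View pics/w3.png

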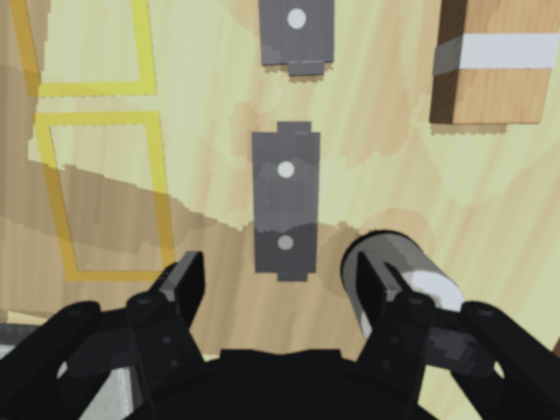

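R lies flat at (.6624,-.061), yaw 13.7°, about 148 mm from where it started and clear of the outline. Now I'll grip it.

Run:
```python
from h import *
c=(.6622,-.0611)
manip.movel([*c,.03],vel=.15,rotation=quat(13.7))
print(manip.movel([*c,.002],vel=.06,force_limit=8)); st("down")
fingers.move_gripper(.040,70); st("closed")
manip.movel([*c,.03],vel=.06); manip.pause(.1); st("lift")
manip.movel([*c,.13],vel=.2); manip.pause(.1); st("high")
p,d=eyes.snapshot("wrist"); cv2.imwrite("pics/w4.png",p)
p,d=eyes.snapshot("side"); cv2.imwrite("pics/s4.png",p)
```

```text
False
down t 19.23 p [0.6621, -0.0611, 0.0019] F [-0.36, 0.16, 0.21] gap 0.07
closed t 19.57 p [0.6624, -0.0612, 0.0029] F [-4.43, 0.43, 7.23] gap 0.0503
lift t 20.28 p [0.6619, -0.0611, 0.0295] F [0.37, -0.48, -6.62] gap 0.0496
high t 21.03 p [0.6612, -0.061, 0.1279] F [-0.28, -0.13, -6.62] gap 0.0496
```

View pics/w4.png

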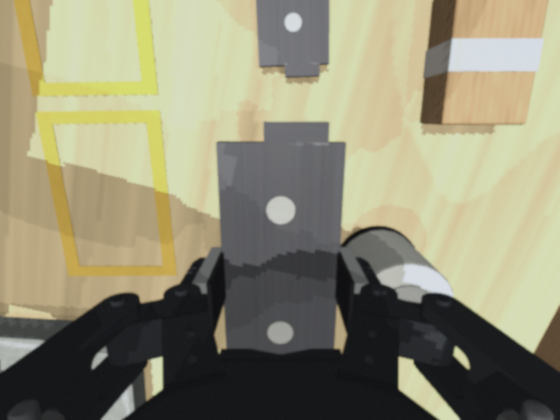

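View pics/s4.png

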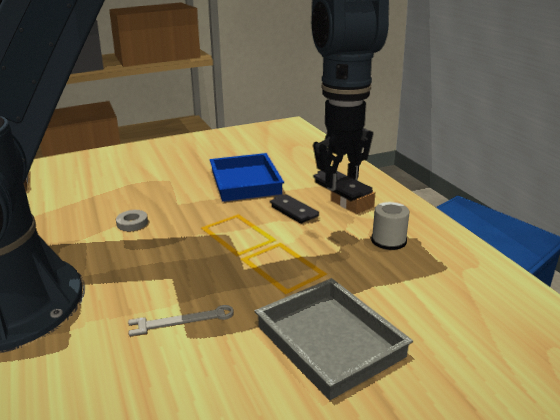

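The pad is held level, with its plate square at (280,210) in the wrist view and hanging flat in the side view. The weight reads 6.6 N. It goes to the blue tray.

Run:
```python
from h import *
q=quat(-9.3); c=(.5825,.2990)
manip.goto([*c,.13],q); manip.pause(.1); st("over blue")
p,d=eyes.snapshot("side"); cv2.imwrite("pics/s5.png",p)
manip.movel([*c,.020],vel=.15,rotation=q); st("low")
hit=manip.movel([*c,.005],vel=.02,force_limit=4); st(f"touch {hit}")
p,d=eyes.snapshot("wrist"); cv2.imwrite("pics/w5.png",p)
```

```text
over blue t 22.62 p [0.583, 0.2979, 0.13] F [-0.03, 0.12, -5.57] gap 0.0496
low t 23.55 p [0.5832, 0.2992, 0.0211] F [-0.38, 1.42, -4.98] gap 0.0495
touch True t 24.12 p [0.5825, 0.299, 0.009] F [-0.55, 0.02, 6.85] gap 0.0495
```

View pics/w5.png

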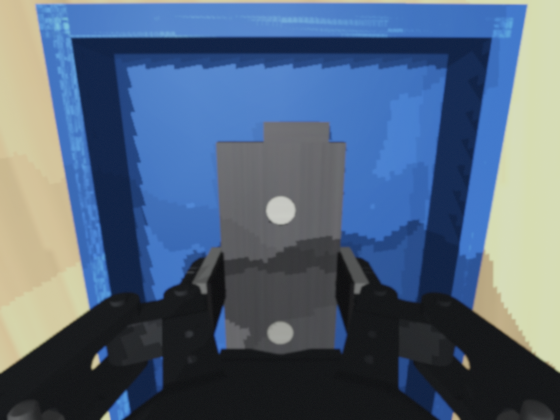

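The pad is centred in the blue tray, flat on the floor at TCP z .009 with contact felt. I'll release it, then go to the left pad and check its feel once more before gripping.

Run:
```python
from h import *
c=(.5825,.2990)
fingers.move_gripper(.068); st("open")
manip.movel([*c,.03],vel=.06); manip.movel([*c,.13],vel=.25); st("up")
p,d=eyes.snapshot("wrist"); cv2.imwrite("pics/w6.png",p)
u=np.array([np.cos(np.radians(15.6)),np.sin(np.radians(15.6))])
l=np.array([.6381,.1014])-u*.009
manip.goto([*l,.12],quat(15.6)); st("over L"); findpad("w7")
```

```text
open t 24.48 p [0.5816, 0.2986, 0.0079] F [0.05, -0.84, -1.51] gap 0.0682
up t 25.55 p [0.5826, 0.299, 0.1301] F [0.09, -0.8, -0.54] gap 0.0677
over L t 26.43 p [0.629, 0.0996, 0.1193] F [0.64, 0.24, -1.12] gap 0.0678
[ 249  122   66  158 8837] (array([0.6298, 0.0996]), array([ 51.2, 129.7]), 15.88)
```

View pics/w6.png

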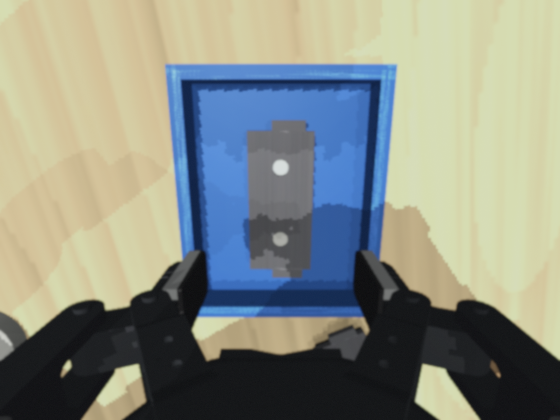

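View pics/w7.png

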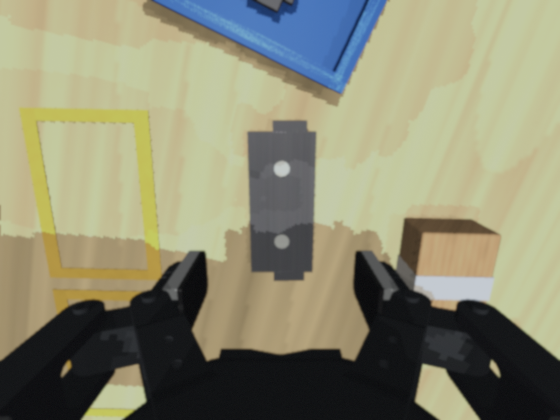

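The rough pad lies flat in the middle of the blue tray (281,200). The left pad is at (282,200), well away from its outline. I'll give it one more forward push and then grip.

Run:
```python
from h import *
yaw=15.8; u=np.array([np.cos(np.radians(yaw)),np.sin(np.radians(yaw))]); c=np.array([.6296,.0996]); q=quat(yaw)
manip.movel([*c,.03],vel=.15,rotation=q)
print(manip.movel([*c,.002],vel=.06,force_limit=8))
manip.movel([*(c+u*.006),.002],vel=.06)
print("L 2.0 tripped:",manip.movel([*(c+u*.020),.002],vel=.03,force_limit=2.0)); st()
e=np.array(readout.read_eef_pos())[:2]
g=e-u*(readout.read_finger_gap()-.052)/2 if (e-c)@u>.008 else c
manip.movel([*g,.002],vel=.06); st("centre")
fingers.move_gripper(.040,70); st("closed")
manip.movel([*g,.03],vel=.06); manip.pause(.1); st("lift")
manip.movel([*g,.13],vel=.2)
p,d=eyes.snapshot("wrist"); cv2.imwrite("pics/w8.png",p)
```

```text
False
L 2.0 tripped: True
 t 28.36 p [0.6378, 0.1019, 0.0017] F [-0.63, -0.52, -0.14] gap 0.0678
centre t 28.63 p [0.6298, 0.0996, 0.002] F [0.32, 0.44, 0.49] gap 0.0679
closed t 28.95 p [0.6307, 0.0999, 0.0026] F [-1.34, -0.25, 7.87] gap 0.0495
lift t 29.67 p [0.6299, 0.0997, 0.0296] F [-0.06, 0.81, -4.95] gap 0.05
```

View pics/w8.png

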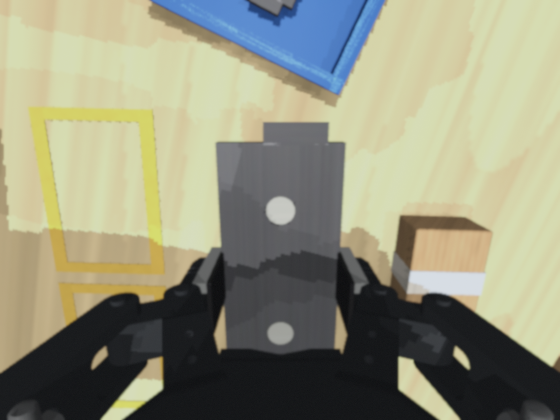

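The pad is held level. The 2.0 N trip came just at first contact, at 8.2 mm, which disagrees with the earlier 12 mm slide that did not trip at 2.5 N. There is time, so I'll set it down here and repeat the test cleanly.

Run:
```python
from h import *
yaw=15.8; u=np.array([np.cos(np.radians(yaw)),np.sin(np.radians(yaw))]); g=np.array([.6298,.0996])
manip.movel([*g,.014],vel=.2)
print("touch",manip.movel([*g,.0],vel=.02,force_limit=4)); st()
fingers.move_gripper(.068); manip.movel([*g,.002],vel=.05)
def push(d,lim):
    c=np.array(readout.read_eef_pos())[:2]
    r=manip.movel([*(c+u*d),.002],vel=.03,force_limit=lim)
    c2=np.array(readout.read_eef_pos())[:2]; print("L",lim,r,"moved mm",round((c2-c)@u*1000,1),flush=True)
manip.movel([*(g+u*.0075),.002],vel=.05)
push(.005,3.0); push(.006,3.0); push(.005,2.5); st()
e=np.array(readout.read_eef_pos())[:2]; h=e-u*(readout.read_finger_gap()-.052)/2
manip.movel([*h,.002],vel=.06)
fingers.move_gripper(.040,70); st("closed")
manip.movel([*h,.03],vel=.08); manip.pause(.1); st("lift")
```

```text
touch True
 t 31.68 p [0.6299, 0.0996, 0.0026] F [-1.36, 0.33, 7.18] gap 0.0498
L 3.0 False moved mm 5.2
L 3.0 False moved mm 6.3
L 2.5 False moved mm 5.3
 t 33.55 p [0.6534, 0.1063, 0.002] F [0.53, -0.18, -0.22] gap 0.0681
closed t 34.15 p [0.6462, 0.1042, 0.0027] F [-0.79, 0.17, 8.24] gap 0.0497
lift t 34.75 p [0.6453, 0.104, 0.0294] F [0.76, -0.53, -5.76] gap 0.0496
```

That settles it: L slid 17 mm without reaching 2.5–3 N, where R tripped every time. L is glazed and goes to the grey tray.

Run:
```python
from h import *
e=np.array(readout.read_eef_pos())[:2]
manip.movel([*e,.13],vel=.2)
q=quat(9.98); c=(.4995,-.3235)
manip.goto([*c,.13],q); manip.pause(.1); st("over grey")
manip.movel([*c,.045],vel=.15,rotation=q)
p,d=eyes.snapshot("wrist"); cv2.imwrite("pics/w9.png",p)
```

```text
over grey t 37.16 p [0.5001, -0.3227, 0.13] F [0.19, -0.36, -4.82] gap 0.0499
```

View pics/w9.png

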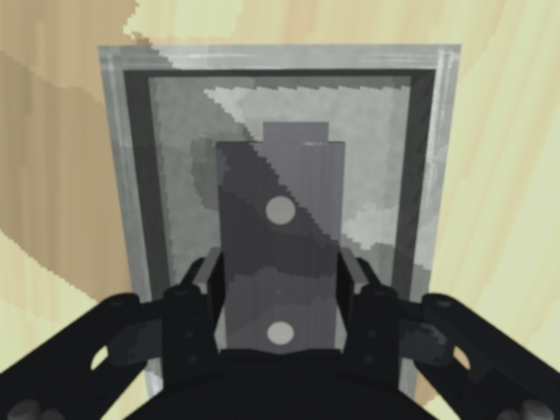

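The pad is centred over the grey tray. I'll set it down, release it and back off.

Run:
```python
from h import *
c=(.4995,-.3235)
manip.movel([*c,.020],vel=.1)
hit=manip.movel([*c,.005],vel=.02,force_limit=4); st(f"touch {hit}")
fingers.move_gripper(.068); st("open")
manip.movel([*c,.03],vel=.06); manip.movel([*c,.15],vel=.25); st("up")
p,d=eyes.snapshot("wrist"); cv2.imwrite("pics/w10.png",p)
manip.goto([.22261538,.44730328,.23079747],[0,.2289,.97346,0]); st("home")
for n in ("top","side"):
    p,d=eyes.snapshot(n); cv2.imwrite(f"pics/{n}9.png",p)
```

```text
touch True t 38.9 p [0.4995, -0.3235, 0.0087] F [-0.32, 0.67, 7.2] gap 0.0496
open t 39.22 p [0.4988, -0.323, 0.0078] F [0.23, -0.26, 0.65] gap 0.0678
up t 40.37 p [0.4994, -0.3234, 0.1497] F [-0.38, 0.02, 0.21] gap 0.0679
home t 43.31 p [0.2231, 0.4471, 0.2307] F [0.15, 0.29, -0.23] gap 0.0681
```

View pics/top9.png

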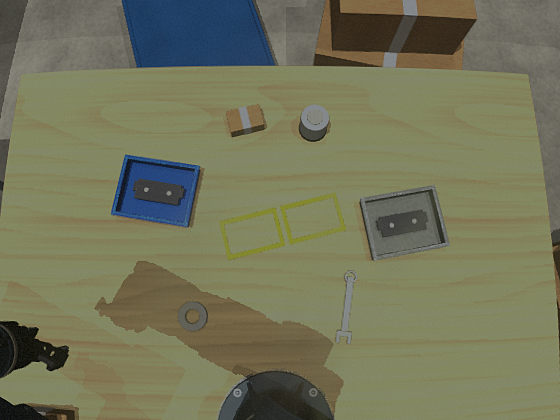

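View pics/side9.png

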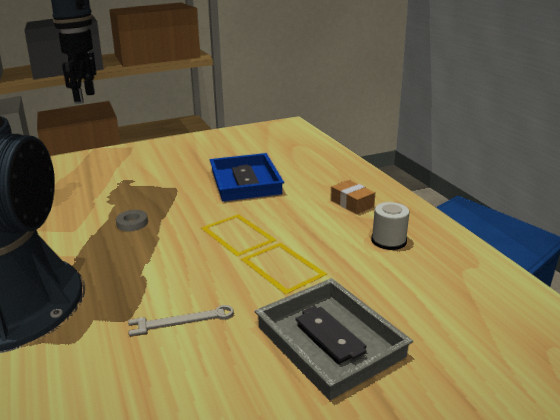

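Both pads lie flat inside their trays, blue at (159,192) and grey at (403,223). Both outlines are empty, the other objects have not moved, and the arm is clear.

```bash
python3 -c "
from workcell import manip
manip.sign_off()"
```

```text
the job is handed in; nothing more can be done
```

The job is handed in at about 43 s of the 69 s allowed: the rough pad, from the right outline, is in the blue tray, and the glazed one, from the left, is in the grey tray.

**Drag:** I pushed each pad flat along its short side, about 15 cm from its starting place, without sliding it back.

**Which is rough:** The forces read at stops were only noise, so I judged by force-limited pushes in motion.
- **Right pad:** it tripped all four pushes at 2 to 3 N within about 2 mm.
- **Left pad:** it did not trip in 12 mm at 2.5 N, nor in a later 17 mm at 2.5 to 3 N.
- **Disagreement:** the left pad tripped once at 2.0 N, just as the finger first touched it. I took that as contact and noise. By then I had picked it up, so I set it back on the bench and did the 17 mm re-test before placing it.

**Placing:** I lowered each pad until contact was felt on the tray floor before letting go. The last top and side pictures show both pads flat and about central in their trays, with the outlines empty, nothing else moved and the arm clear.

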